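Mug on its coaster, lid on the mug

ROBOT

A 7-joint arm with a two-finger parallel gripper is mounted at the origin on a cart in front of the work surface, level with it; the furniture and walls round the work are solid. World frame = base frame: x ahead of the robot, y to its left, z up, the work surface at z = 0. Lengths are in mm, angles in rad, forces in N, time in s.
With the tool pointing down it reaches from about 425 to 875 mm from the base axis. Payload 8.4 kg.
Tool frame: the origin (TCP) lies at the very end of the fingers, on their centre line; the grasp point (between the pads) lies hold_point_z behind it (hold_point_z is the distance from the TCP to the grasp point, in mm); z points along the fingers, y is the line along which they close (so a half turn about z gives the same grasp; the last joint's range is limited). The gripper opens to 87 mm and grips with 3 to 60 N. Pads are 19 mm wide; open, the fingers measure 117 mm over their backs; the gripper's body (75 mm by 190 mm) begins 51 mm behind the grasp point.
Start: joints at [-1.383, 0.333, 0.04, 1.465, -0.013, 1.343, -0.059], TCP at [183.877, 623.42, 222.546] pointing down, gripper open.
Joint ranges: [-2.58, 2.58], [-0.38, 2.09], [-1.3, 1.39], [0.25, 2.4], [-1.5, 4.64], [0.08, 2.09], [-2.65, 2.65]. Speed limits (rad/s): [2.22, 2.22, 2.79, 2.79, 3.14, 3.14, 3.14].

INTERFACE

Orientations are given as a unit quaternion [w, x, y, z].
In Python, from cell import goto, move_linear, movej, command_gripper, dwell, inverse_kinematics, get_state, capture, Unreachable, close_job, regions_of, place_of, hold_point_z gives the robot as it stands. Calls block until the motion is done:
- goto(position, orientation): joint-space move of the TCP to a pose.
- move_linear(position, attitude=None, rate=150, force_limit=None): straight line of the TCP; attitude=None keeps the orientation; rate is the mean speed in mm/s. With force_limit (N) it stops when the force on the tool has changed by that much, and returns True; else False.
- movej(angles): joint-space move.
- command_gripper(opening, grip_force=None): finger opening in mm; grip_force is the grip in N (None keeps the last); returns when the fingers have stopped.
- dwell(seconds).
- inverse_kinematics(position, orientation): joint angles nearest the present ones, or None.
- get_state(): the state.
- capture(name): name is "side" or "top"; returns a dict with "color" (384x512x3 uint8, red, green, blue), "camera_matrix" (3x3 intrinsics, pixels), "extrinsics" (4x4, takes a point from world to camera coordinates). Camera axes: x right, y down, z forward; pixel columns grow to the right and rows downward; lengths in mm; the calibration is good to about 2 mm. A picture is of the moment at which its call begins. There is no depth.
A pose or a line that the arm cannot do raises Unreachable and nothing moves.
- close_job(): hands the job in; it is judged then, once.
Trained networks look in the newest picture that a camera, given by its name, has taken for a name from the list of things; names that differ only in an ending like _2 or _b are one class to them, and where a whole thing is asked for, a point or a joint stands for the part that bears it (a point fixed in the world has none). Each returns a list of dicts, best first, with "confidence" (0 to 1); they miss things now and then, are a little off and sometimes report something else, mostly with a low value. They report only what shows in the picture. A call takes as long as a camera call. They do not tell look-alikes from the thing itself.
- regions_of(camera, name): "region" (384x512 bool, what is visible of it) and "pixel" ([column, row] in pixels, amid what is visible of it).
- place_of(camera, name): "pixel" ([column, row] in pixels: a listed point, or the origin of a listed thing).
The state is a dict: "clock": time; "joints": joint angles; "joint_vel": joint speeds; "tau": joint torques, N m; "position": TCP position; "tool_rot": TCP orientation; "wrist_force": force on the tool from outside, world axes, zero at the start; "torque": the same for the moment, N m; "gripper_width": finger opening in mm; "grasp_force": force on a finger pad.
Only numpy, scipy, OpenCV 4.12 (cv2) and the standard library are available. Lean on these libraries where they do the work, as an engineer would, in place of code of your own. Each camera call takes 0.05 s, during which the arm holds its last target. There are 200 camera calls.

TASK

Stand the white mug upright in the middle of the round cork coaster and let go of it, then cover it with the wooden lid that fits, the smaller of the two, so that it sits level with its brim down on the rim all round. Set both down gently instead of dropping them, and leave everything else where it is.

Things in the scene. Friction and masses are not known exactly. Their poses are not given: they have to be found in the camera images.
- mug_mid (a point): white mug, round and tapering: 82 mm across at the rim, 62 mm at the foot, 67.5 mm high, about 240 g, empty. This point is on the cup's axis, half-way up (34 mm above the underside). Own z points up, own y towards the handle. Wall 4 to 5 mm thick (9 mm at the side away from the handle); it can be lifted by pinching the wall from above, one finger inside, one outside
- mug_foot (a point): centre of the mug's underside, on its axis; same axes as mug_mid. The handle reaches 67 mm from the axis (own +y), is 12 mm thick, 15 to 58 mm above the underside, its middle plane 6 mm to the own +x side of the axis
- mug_rim (a point): centre of the mug's mouth at rim height, 67.5 mm above mug_foot; same axes as mug_mid. The mouth is at least 64 mm wide inside, the inner floor lies 6 mm above mug_foot
- coaster_seat (a point): round cork coaster, 116 mm across, loose, lying on the table, with a raised edge: this point is the centre of its flat upper face, 7 mm above the table; the face is 106 mm across, the edge round it stands 3 mm higher. z points up
- lid_mid (a point): the mug's lid, dark wood, about 90 g, lying right way up: a round brim 96 mm across and 9 mm thick, above it an upright knob 26 mm across and 31 mm tall, to be gripped from above, below it a plug. 48 mm high in all; this point is on its axis, half-way up: the brim's top is 7 mm below it, the knob's top 24 mm above it. z points up through the knob
- lid_seat (a point): centre of the underside of the same lid's brim, the face that comes to lie on the mug's rim; 16 mm below lid_mid. The plug below it is 58 mm across and goes 8 mm down into the mug's mouth
- big_lid_mid (a point): another lid of the same make, for a bigger pot and not for the mug: brim 140 mm across, plug 116 mm, same knob, same height. Point on its axis half-way up. The two lids may lie either way round. To be left alone
- bell_cutter: bell-shaped metal biscuit cutter, 84x70x25 mm, origin at its underside. To be left alone
- thick_ring: blue-grey plastic ring lying flat, 59 mm across, 12 mm high, origin at its underside. To be left alone
- timer: round red and white wind-up kitchen timer, 62 mm across, 58 mm high, origin at its underside. To be left alone
- spoon: metal teaspoon lying flat, 139x30x10 mm, origin at its underside. To be left alone
Things that resemble listed ones, but are neither listed nor needed, are in the scene too. Of the things shaped like the part that bears coaster_seat, the cork one is meant.

How it is judged (in metres and radians):
On the way, in this order (a step that is already met when the one before it is completed fails the run):
1. the mug stands upright in the middle of the coaster, let go (horizontal distance between mug_foot and coaster_seat below 0.015 m and z of mug_foot in the frame of coaster_seat between -0.003 and 0.003 m and angle between mug_foot's own z axis and vertical below 0.05 rad and contact force between the fingers and mug below 0.05 N), for 0.2 s.
2. the smaller lid sits on the mug, brim on the rim, level (horizontal distance between lid_seat and mug_rim below 0.009 m and z of lid_seat in the frame of mug_rim between -0.004 and 0.003 m and angle between lid_seat's own z axis and vertical below 0.05 rad), for 0.2 s.
At the end, for the whole second after the job is handed in: The mug stands upright (within 3 degrees) on the flat of the coaster, its axis within 15 mm of the coaster's centre, and the smaller lid lies on it with its plug in the mouth: brim within 3 mm of the rim, level within 3 degrees, axes within 9 mm of each other; both at rest (all of step 2 and horizontal distance between mug_foot and coaster_seat below 0.015 m and z of mug_foot in the frame of coaster_seat between -0.003 and 0.003 m and angle between mug_foot's own z axis and vertical below 0.05 rad and linear speed of each of mug, lid below 0.01 m/s); the robot touches nothing.
It fails at once if the mug is dropped (falls free faster than 0.5 m/s, about 13 mm) (contact force between mug and anything else below 0.01 N and linear speed of mug above 0.5 m/s).
It fails at once if the lid is dropped (falls free faster than 0.5 m/s, about 13 mm) (contact force between lid and anything else below 0.01 N and linear speed of lid above 0.5 m/s).
It fails at once if the larger lid, cutter, ring, timer or teaspoon is moved more than 30 mm (distance of any of big_lid_mid, bell_cutter, thick_ring, timer, spoon from where it was at the start of the episode above 0.03 m).
It also fails if it takes over 64 s, if anything falls off the work surface, if the arm or the gripper's body presses on something with over 40 N, if the wrist force passes 120 N, or if a joint passes its speed limit or range.

## Working session

There is one attempt and no reset: what is moved stays moved. The work goes in short steps, each a Python script; the robot and the scene stay as the last script left them, time stands still between calls to the robot, and variables do not carry over. Pictures are saved under pics/ and viewed, at most 10 in all, crops included, and the job is handed in when it is done.

```bash
ls; mkdir -p pics
cat > h.py <<'E'
from cell import *
import numpy as np, cv2
def ray(c,px):
    K=c["camera_matrix"];T=np.array(c["extrinsics"]);R=T[:3,:3];t=T[:3,3]
    d=R.T@np.linalg.solve(K,[px[0],px[1],1.]);return -R.T@t,d
def atz(c,px,z):
    o,d=ray(c,px);return o+d*(z-o[2])/d[2]
def proj(c,P):
    T=np.array(c["extrinsics"]);p=c["camera_matrix"]@(T[:3,:3]@np.array(P,float)+T[:3,3]);return p[:2]/p[2]
E
python3 - <<'E'
from h import *
print(hold_point_z)
s=get_state();print(s["clock"],s["tool_rot"],s["gripper_width"])
Z=dict(mug_mid=34,mug_foot=0,mug_rim=67.5,coaster_seat=7,lid_mid=24,lid_seat=8,big_lid_mid=24,bell_cutter=0,thick_ring=0,timer=0,spoon=0)
ims=[]
for n in("top","side"):
    c=capture(n);ims.append(c["color"]);cv2.imwrite(f"pics/{n}0.png",c["color"][:,:,::-1])
    print(n,ray(c,(256,192))[0].round())
    for k,z in Z.items():
        for r in place_of(n,k)[:4]: print(n,k,round(r["confidence"],2),np.round(r["pixel"]),atz(c,r["pixel"],z).round())
E
```

```text
pics
18.700000000000003
0.0 [-6.16839893e-05  1.42927309e-01  9.89732852e-01 -8.13256533e-04] 87.08018061005784
top [ 411.    5. 1410.]
top mug_foot 0.6 [174. 232.] [491. 255.   0.]
top mug_rim 0.98 [169. 228.] [497. 257.  68.]
top mug_rim 0.4 [187. 168.] [682. 210.  68.]
top coaster_seat 0.89 [224. 218.] [535.  99.   7.]
top coaster_seat 0.79 [236. 277.] [353.  57.   7.]
top coaster_seat 0.62 [198. 129.] [823. 188.   7.]
top lid_mid 0.85 [302. 219.] [ 534. -144.   24.]
top lid_seat 0.68 [303. 219.] [ 537. -151.    8.]
top lid_seat 0.23 [136. 178.] [658. 378.   8.]
top big_lid_mid 0.63 [303. 218.] [ 539. -148.   24.]
top big_lid_mid 0.55 [361. 212.] [ 560. -329.   24.]
top bell_cutter 0.57 [187. 168.] [696. 220.   0.]
top thick_ring 0.62 [279. 263.] [397. -77.   0.]
top timer 0.53 [255. 168.] [698.   3.   0.]
top timer 0.31 [166. 230.] [496. 280.   0.]
top spoon 0.49 [139. 176.] [666. 371.   0.]
top spoon 0.31 [223. 218.] [538. 100.   0.]
side [ 188. -758.  680.]
side mug_mid 0.64 [190. 173.] [496. 271.  34.]
side mug_foot 0.57 [191. 180.] [500. 278.   0.]
side mug_rim 0.84 [186. 164.] [493. 284.  68.]
side coaster_seat 0.95 [280. 166.] [826. 192.   7.]
side coaster_seat 0.59 [222. 202.] [538.  90.   7.]
side coaster_seat 0.56 [172. 225.] [360.  60.   7.]
side lid_mid 0.71 [247. 174.] [678. 183.  24.]
side lid_mid 0.58 [260. 240.] [ 545. -143.   24.]
side lid_seat 0.95 [262. 245.] [ 548. -147.    8.]
side lid_seat 0.37 [263. 243.] [ 555. -140.    8.]
side big_lid_mid 0.78 [304. 287.] [ 556. -333.   24.]
side bell_cutter 0.7 [244. 173.] [691. 228.   0.]
side bell_cutter 0.52 [262. 246.] [ 552. -141.    0.]
side thick_ring 0.57 [204. 248.] [407. -69.   0.]
side timer 0.53 [275. 204.] [688.   8.   0.]
side spoon 0.65 [221. 158.] [663. 375.   0.]
```

Run:
```python
import cv2
a=cv2.imread("pics/top0.png")[90:310,100:420];cv2.imwrite("pics/t1.png",cv2.resize(a,None,fx=2.5,fy=2.5,interpolation=cv2.INTER_CUBIC))
a=cv2.imread("pics/side0.png")[110:340,130:400];cv2.imwrite("pics/s1.png",cv2.resize(a,None,fx=2.6,fy=2.6,interpolation=cv2.INTER_CUBIC))
```

```text
(no output)
```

View pics/t1.png

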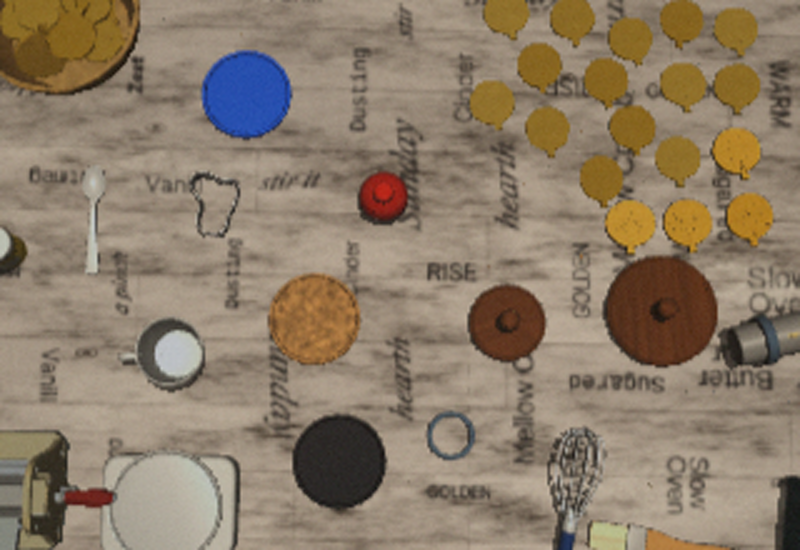

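View pics/s1.png

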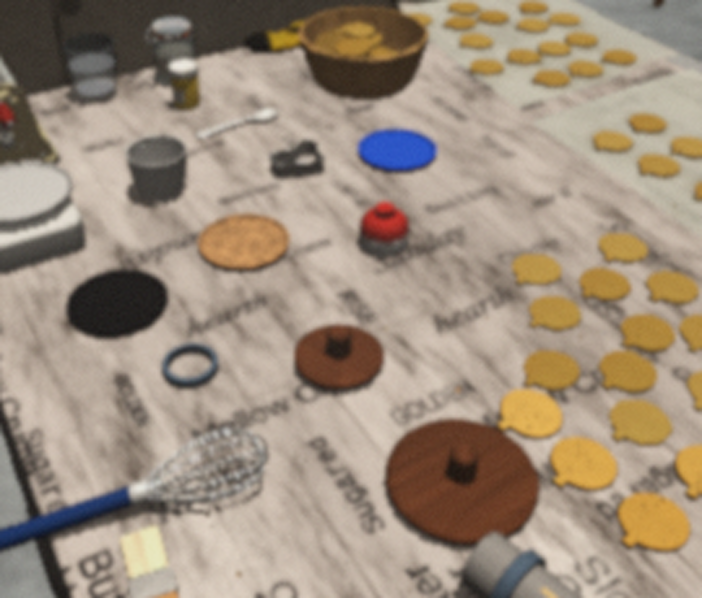

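Top view: the white mug is upright at px (168,230) with its handle pointing left (+y). The coaster look-alikes are cork (225,217), black (236,275) and blue (198,128), so I choose cork. The lids are small (303,219) and big (364,214), both knob up, so I choose the small one. Next I refine the poses by fitting silhouettes in both cameras.

```bash
cat >> h.py <<'E'
from scipy.optimize import minimize
def circ(x,y,r,z,n=48):
    t=np.linspace(0,2*np.pi,n,endpoint=False);return np.c_[x+r*np.cos(t),y+r*np.sin(t),np.full(n,z)]
def hullmask(c,P,m):
    q=np.array([proj(c,p) for p in P])
    h=cv2.convexHull(((q+0.5)*4-0.5).astype(np.float32)).round().astype(np.int32)
    cv2.fillConvexPoly(m,h,1)
def parts(kind,p):
    if kind=="coaster": return [np.r_[circ(p[0],p[1],58,10),circ(p[0],p[1],58,0)]]
    if kind=="lid": return [np.r_[circ(*p[:2],48,17),circ(*p[:2],48,8)],np.r_[circ(*p[:2],13,48),circ(*p[:2],13,17)]]
    z0=p[3] if len(p)>3 else 0
    a=p[2]*0.01;h=np.array([np.cos(a),np.sin(a)]);s=np.array([h[1],-h[0]])
    H=[np.r_[np.array(p[:2])+h*u+s*(6+w),z] for u in(33,67) for w in(-6,6) for z in(15+z0,58+z0)]
    return [np.r_[circ(*p[:2],41,67.5+z0),circ(*p[:2],31,z0)],np.array(H)]
def model(c,kind,p):
    m=np.zeros((384*4,512*4),np.uint8)
    for P in parts(kind,p): hullmask(c,P,m)
    return m
def fit(kind,views,p0,z0=0):
    "views: list of (capture, mask); handle yaw in p[2] is in 0.01 rad"
    vs=[(c,cv2.resize(k.astype(np.uint8),None,fx=4,fy=4,interpolation=cv2.INTER_NEAREST)) for c,k in views]
    ext=lambda p:list(p)+([z0] if kind=="mug" else [])
    def f(p):
        return sum(1-(m&k).sum()/(m|k).sum() for c,k in vs for m in [model(c,kind,ext(p))])
    sim=np.vstack([p0]+[np.array(p0)+8*np.eye(len(p0))[i]*(1 if i<2 else 4) for i in range(len(p0))])
    r=minimize(f,p0,method="Nelder-Mead",options=dict(initial_simplex=sim,xatol=.1,fatol=1e-4));return r.x,r.fun/len(vs)
def near(cam,c,name,P):
    L=regions_of(cam,name);q=proj(c,P)
    L=[r for r in L if np.linalg.norm(np.array(r["pixel"])-q)<15]
    return L[0]["region"] if L else None
E
cat > meas.py <<'E'
from h import *
def measure(items,cams=("top","side")):
    V={}
    C={n:capture(n) for n in cams}; out={}
    for kind,name,p0,zc,z0 in items:
        vs={n:(c,near(n,c,name,[p0[0],p0[1],zc])) for n,c in C.items()}
        vs={n:v for n,v in vs.items() if v[1] is not None}
        for n,v in vs.items():
            r=fit(kind,[v],p0,z0);print(kind,n,r[0].round(1),round(r[1],3))
        if len(vs)==2:
            out[kind]=fit(kind,list(vs.values()),p0,z0);print(kind,"both",out[kind][0].round(1),round(out[kind][1],3))
    return C,out
E
python3 - <<'E'
from meas import *
C,o=measure([("mug","mug_mid",[493,258,157],34,0),("coaster","coaster_seat",[536,97],7,0),("lid","lid_mid",[538,-145],20,0)])
a=[]
for k,p in o.items():
    c=C["top"];im=cv2.resize(c["color"][:,:,::-1],None,fx=4,fy=4,interpolation=cv2.INTER_CUBIC)
    cs,_=cv2.findContours(model(c,k,list(p[0])),0,1);cv2.drawContours(im,cs,-1,(0,255,0),1)
    q=(proj(c,[*p[0][:2],20])*4).astype(int);a.append(im[q[1]-125:q[1]+125,q[0]-125:q[0]+125])
cv2.imwrite("pics/fit.png",np.hstack(a))
E
```

```text
mug top [493.1 263.4 183.1] 0.08
mug side [494.4 255.4 154.3] 0.057
mug both [494.2 261.8 175.5] 0.107
coaster top [540.4  93.6] 0.045
coaster side [542.4  89.8] 0.051
coaster both [541.8  91.9] 0.067
lid top [ 538.  -148.5] 0.057
lid side [ 539.5 -151.7] 0.111
lid both [ 539.  -149.9] 0.095
```

View pics/fit.png

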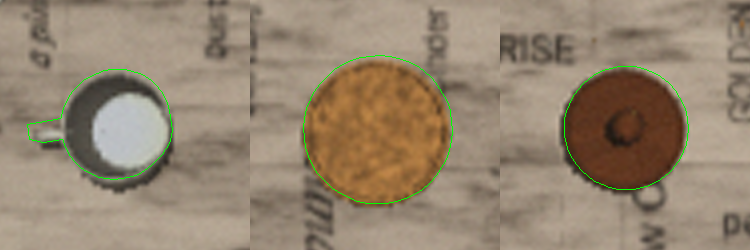

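The fits agree to about 3 mm on the coaster and lid. The mug fit is doubtful because of its shading, so I zoom in on it.

Run:
```python
from h import *
C={n:capture(n) for n in("top","side")};out=[]
for n,c in C.items():
    q=proj(c,[493,259,34]).round().astype(int);w=20
    a=c["color"][q[1]-w:q[1]+w,q[0]-w:q[0]+w,::-1];S=10
    a=cv2.convertScaleAbs(cv2.resize(a,None,fx=S,fy=S,interpolation=cv2.INTER_CUBIC),alpha=1.4)
    b=a.copy()
    r=near(n,c,"mug_mid",[493,259,34])
    if r is not None:
        m=cv2.resize(r[q[1]-w:q[1]+w,q[0]-w:q[0]+w].astype(np.uint8),None,fx=S,fy=S,interpolation=0)
        cs,_=cv2.findContours(m,0,1);cv2.drawContours(b,cs,-1,(0,0,255),1)
    for z,rr in((67.5,41),(0,31)):
        P=np.array([(proj(c,p)-q+w+.5)*S for p in circ(493,259,rr,z)]).astype(int);cv2.polylines(b,[P],True,(0,255,0),1)
    out.append(np.vstack([a,b])[:,:])
im=np.hstack(out);im=cv2.resize(im,(600,600));cv2.imwrite("pics/mz.png",im)
```

```text
(no output)
```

View pics/mz.png

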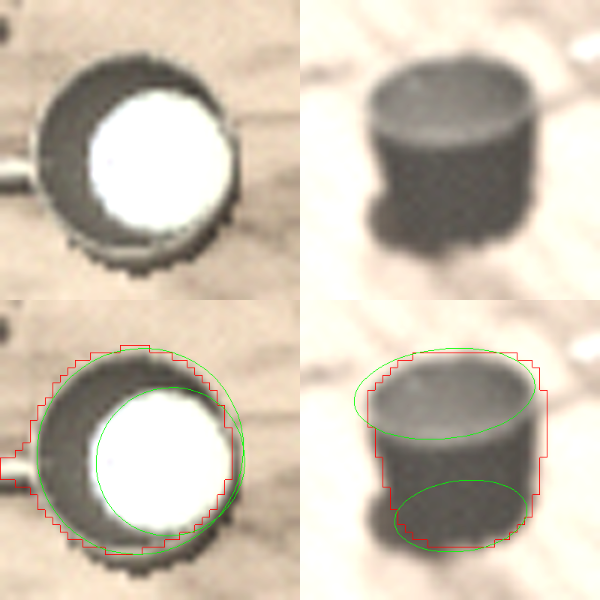

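```bash
cat >> h.py <<'E'
from scipy.spatial.transform import Rotation as Ro
def tool(phi,a,flip=1):
    n=np.array([np.cos(phi),np.sin(phi),0]);k=np.array([0,0,1.])
    z=-np.cos(a)*k-np.sin(a)*n; y=flip*(np.cos(a)*n-np.sin(a)*k); x=np.cross(y,z)
    q=Ro.from_matrix(np.c_[x,y,z]).as_quat();return np.r_[q[3],q[:3]],n,z
E
python3 - <<'E'
from h import *
M=np.array([491.5,258]);Cc=np.array([541.5,92])
for side,phi in(("+",0.229),("-",0.229+np.pi)):
  for fl in(1,-1):
    q,n,z=tool(phi,0.147,fl)
    for B in(M,Cc):
        T=np.r_[B+n[:2]*35,42.5]
        for P in(T,T-z*60,T-z*130):
            j=inverse_kinematics(P,q);print(side,fl,None if j is None else np.round(j,2))
q=tool(np.pi/2,0)[0];print(inverse_kinematics([539,-149,22],q))
E
```

```text
+ 1 [-0.88  0.5   0.47  1.7  -0.28  1.15 -0.08]
+ 1 [-0.87  0.45  0.47  1.63 -0.24  1.26 -0.11]
+ 1 [-0.86  0.41  0.47  1.53 -0.21  1.4  -0.13]
+ 1 [-0.71  0.52  0.6   1.71 -0.3   1.16  0.23]
+ 1 [-0.72  0.47  0.63  1.64 -0.27  1.27  0.2 ]
+ 1 [-0.73  0.44  0.65  1.54 -0.24  1.4   0.18]
+ -1 [ 0.25  0.75 -1.1   1.63  0.61  1.31  2.4 ]
+ -1 [ 0.25  0.69 -1.1   1.56  0.53  1.4   2.45]
+ -1 [ 0.23  0.63 -1.1   1.47  0.47  1.51  2.5 ]
+ -1 [-1.06  0.83  1.21  1.73 -0.75  1.32 -2.56]
+ -1 [-1.06  0.74  1.21  1.66 -0.65  1.39 -2.63]
+ -1 [-1.09  0.79  1.36  1.56 -0.7   1.56 -2.59]
- 1 [ 0.35  0.34 -1.09  2.05  0.5   0.85  2.36]
- 1 [ 0.4   0.19 -1.1   2.02  0.29  0.92  2.53]
- 1 [-1.83 -0.2   1.1   2.04  0.28  1.08  2.53]
- 1 [-1.4   0.42  1.36  2.16 -0.6   0.83 -2.61]
- 1 None
- 1 None
- -1 [-1.02  0.16  0.42  2.11 -0.02  0.75 -0.36]
- -1 [-1.04  0.05  0.42  2.08  0.05  0.88 -0.42]
- -1 [-1.06 -0.06  0.41  2.02  0.1   1.04 -0.46]
- -1 [-0.9   0.16  0.69  2.14 -0.15  0.74  0.12]
- -1 [-0.92  0.02  0.69  2.11 -0.02  0.87  0.  ]
- -1 [-0.94 -0.11  0.66  2.05  0.09  1.04 -0.09]
[-0.43548878  0.43181301  0.75798864  1.92621597 -0.36824227  0.9260668
  2.07328519]
```

Run:
```python
from h import *
M=np.array([491.5,258])
q,n,z=tool(0.229,0.147,1);T=np.r_[M+n[:2]*35,42.5]
p=np.array(get_state()["position"]);move_linear([p[0],p[1],300],rate=150)
command_gripper(32,25)
goto(T-z*130,q);move_linear(T-z*40,rate=150)
print(move_linear(T,rate=50,force_limit=5),get_state()["position"])
s0=get_state()["wrist_force"]
for w in (14,): command_gripper(w); print(get_state()["gripper_width"],get_state()["grasp_force"],get_state()["wrist_force"]-np.array(s0))
command_gripper(0,25);s=get_state();print(s["gripper_width"],s["grasp_force"],s["clock"])
print(np.array(s["wrist_force"])-s0)
w=np.array(s["wrist_force"])
move_linear(T+[0,0,40],rate=60);s=get_state();print(s["gripper_width"],s["grasp_force"],np.array(s["wrist_force"])-w,s["clock"])
a=[]
for nme in("top","side"):
    c=capture(nme);o=proj(c,[491,258,74]).astype(int);w=60
    y0,x0=max(0,o[1]-w),max(0,o[0]-w)
    a.append(cv2.resize(c["color"][y0:y0+120,x0:x0+120,::-1],(400,400),interpolation=cv2.INTER_CUBIC))
cv2.imwrite("pics/lift.png",np.hstack(a))
```

```text
False [525.82994552 266.03165264  42.75784438]
14.292393675041879 0.0 [-0.54123666  0.27020689  0.91859855]
4.990483273818705 24.90834996364356 8.2083
[-0.51292471 -0.7609989  -2.33898171]
4.579928370169982 24.907862175411992 [-0.7261228   1.13270508  0.2850654 ] 9.025
```

View pics/lift.png

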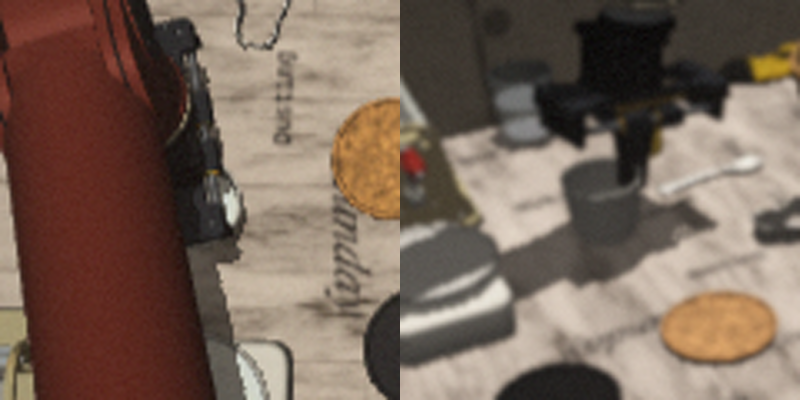

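Held well: in the side view the mug hangs upright in the fingers. Carrying it to the cork coaster.

Run:
```python
from h import *
Cc=np.array([541.5,92]);q,n,z=tool(0.229,0.147,1)
p=np.array(get_state()["position"]);T=np.r_[Cc+n[:2]*35,49.8]
move_linear([p[0],p[1],100],rate=100)
move_linear([T[0],T[1],100],rate=80)
move_linear(T+[0,0,8],rate=60)
hit=move_linear(T-[0,0,4],rate=12,force_limit=3)
s=get_state();print(hit,s["position"],s["wrist_force"],s["gripper_width"],s["clock"])
command_gripper(12);command_gripper(32)
p=np.array(s["position"]);move_linear(p-z*60,rate=80)
move_linear(p-z*60+[0,0,60],rate=150)
goto([560,-149,180],tool(np.pi/2,0)[0])
s=get_state();print(s["clock"],s["position"])
c=capture("top");r=near("top",c,"mug_mid",[541,92,41]);print(r is not None)
a=[]
for nme in("top","side"):
    c=capture(nme);o=proj(c,[541,92,41]).round().astype(int);w=25;S=16
    b=cv2.convertScaleAbs(cv2.resize(c["color"][o[1]-w:o[1]+w,o[0]-w:o[0]+w,::-1],None,fx=S,fy=S,interpolation=cv2.INTER_CUBIC),alpha=1.2)
    # expected outlines for mug on axis at the coaster estimate of that camera
    for (x,y,rr,zz,col) in((541.5,92,41,74.5,(0,255,0)),(541.5,92,58,10,(255,0,0))):
        P=((np.array([proj(c,v) for v in circ(x,y,rr,zz)])-o+w+.5)*S).astype(int);b=cv2.polylines(b.copy(),[P],True,col,1)
    a.append(b[:, :400] if False else cv2.resize(b,(400,400)))
cv2.imwrite("pics/placed.png",np.hstack(a))
```

```text
True [575.81593328 100.20208585  48.7970571 ] [1.67327891 0.77832701 5.45650935] 4.555435592896734 13.3417
17.4583 [ 560.02563321 -148.24903189  179.47187297]
True
```

View pics/placed.png

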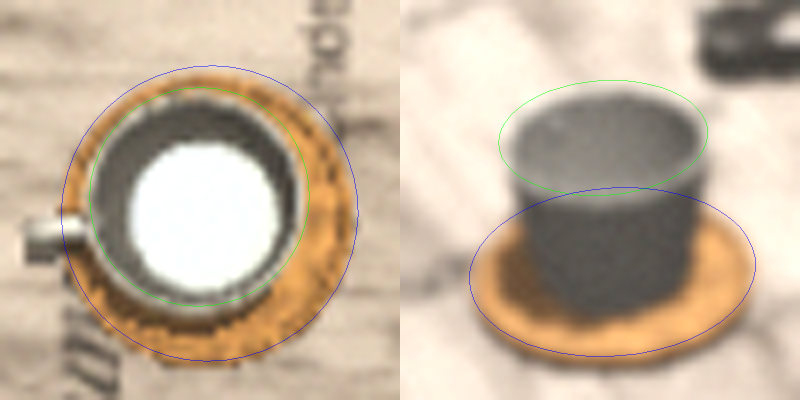

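The mug is upright and within about 2 mm of the coaster centre (top view: rim centre at (195,200) of the crop, cork centre at (211,220), with parallax explaining the rest). Now the lid: I close along the same direction as the mug pinch, so the robot frame carries over.

Run:
```python
from h import *
q=tool(0.229,0)[0];L=np.array([539.3,-150]);G=np.array([541.1,93.0])
command_gripper(60)
goto([*L,120],q);move_linear([*L,60],rate=100)
print(move_linear([*L,22.5],rate=40,force_limit=5),get_state()["position"])
command_gripper(32);command_gripper(0,20)
s=get_state();print(s["gripper_width"],s["grasp_force"],s["wrist_force"],s["clock"])
move_linear([*L,135],rate=80);s=get_state();print(s["gripper_width"],s["wrist_force"])
move_linear([*G,135],rate=100);dwell(.3)
move_linear([*G,102],rate=60);print(get_state()["wrist_force"],get_state()["position"])
hit=move_linear([*G,86],rate=10,force_limit=2.5)
s=get_state();print(hit,s["position"],s["wrist_force"],s["torque"],s["gripper_width"],s["clock"])
a=[]
for nme in("top","side"):
    c=capture(nme);o=proj(c,[541,92,75]).round().astype(int);w=25;S=16
    a.append(cv2.resize(c["color"][o[1]-w:o[1]+w,o[0]-w:o[0]+w,::-1],(400,400),interpolation=cv2.INTER_CUBIC))
cv2.imwrite("pics/lid.png",np.hstack(a))
```

```text
False [ 539.47374566 -150.07671134   22.72987802]
25.05347815715222 20.00001859792974 [-0.43482453  0.06234166 -0.06616598] 22.5417
24.99663980922526 [-0.73910416  0.68611689 -1.37534919]
[ 0.0017031   0.32593513 -0.79603906] [541.17722932  92.93206789 102.01866316]
True [541.07727437  93.05517763  88.75392203] [0.27809781 0.06107993 4.70064484] [-0.09632496  0.12716808  0.01331739] 25.682007979506484 28.8833
```

View pics/lid.png

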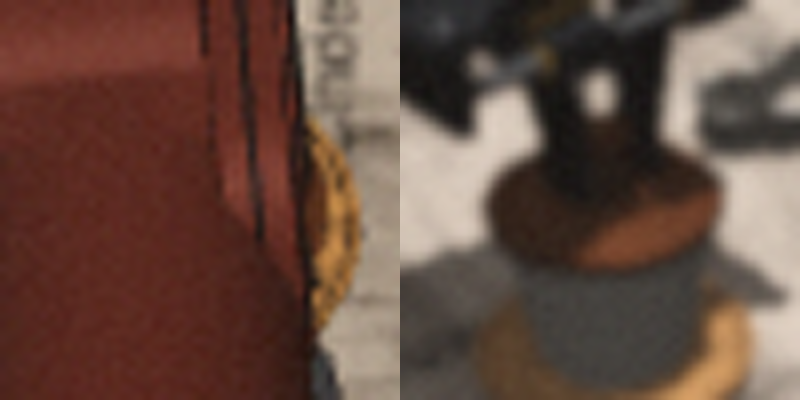

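Contact came at z 88.8 (89.2 expected for a seated lid), and the side view shows the brim on the rim. Releasing.

Run:
```python
from h import *
p=np.array(get_state()["position"])
command_gripper(34);command_gripper(50);move_linear(p+[0,0,110],rate=90)
goto([560,-149,220],tool(0.229,0)[0]);dwell(.3);print(get_state()["clock"])
a=[]
for nme in("top","side"):
    c=capture(nme);o=proj(c,[541,92,60]).round().astype(int);w=25
    a.append(cv2.resize(c["color"][o[1]-w:o[1]+w,o[0]-w:o[0]+w,::-1],(400,400),interpolation=cv2.INTER_CUBIC))
cv2.imwrite("pics/end.png",np.hstack(a))
```

```text
32.7583
```

View pics/end.png

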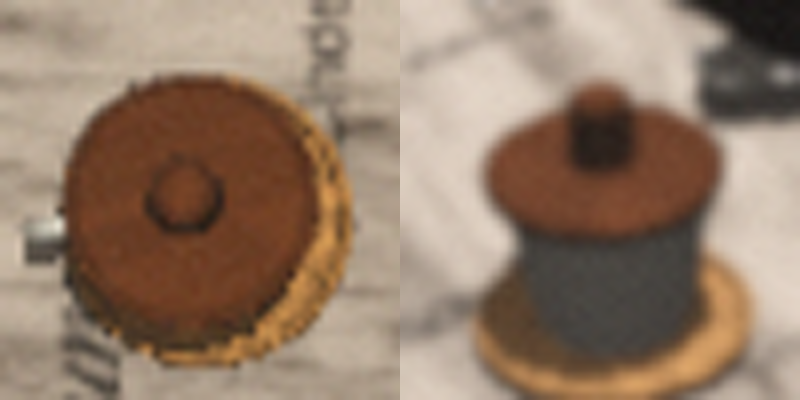

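The lid sits level and centred on the mug, on the cork coaster (knob at (185,192) in the top crop, (600,130) in the side one).

```bash
python3 -c "
from cell import *
print(close_job())"
```

```text
the job is handed in; nothing more can be done
None
```

The mug stands upright on the cork coaster, about 2 mm off centre, with the smaller lid level on its rim; I handed the job in at about 33 s on the robot's clock, and no verdict was returned.

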